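# Set the loaf slicer's slice stop, then hold its sprung clamp back past the click

### The job

Get the bench loaf slicer ready for a customer's loaf. First pull the sprung slice stop out until its pointer lines up with the brass rider on the rule, and let go of it; then push the sprung loaf clamp back by its upright handle, past the click of its pawl, until the arm rests against the rubber stop, and keep holding it there while I lay the loaf in: your program finishes while holding the clamp back. Leave the rider and the things round the slicer where they are.

Things in the scene. Friction and masses are not known exactly. Their poses are not given: they have to be found in the camera images.
- slicer: Bench slicer for small loaves, fixed to the table: pale wooden board 190 (x) x 370 (y) mm, top 30 mm above the table. Origin at table level, mid-width, 5 mm in front of mid-depth. x: away from the robot, y: left, z: up. Slice stop on the left, clamp on the right. Knife guide pins up to 110 mm above the table at x = -56 and 36, y = 50 and 61 mm; loaf fence to 60 mm at x = 36.
- slice_stop (a joint): Slice stop's slide, m: 0 = shut, up to 0.050 as it is pulled out along the slicer's +y. A spring pulls it in with 3 N (shut) to 6 N (out), but a self-locking brake of about 8 N keeps it where it is let go: pulling out takes 11 to 14 N, pushing in 2 to 5 N. The pointer is level with the rider when this equals joint rider.
- stop_grip (a point): Middle of the top of the slice stop's black grip block, 92 mm above the table: 16 mm thick along the slicer's y, 30 mm wide along x, reaching down to 40 mm above the table; moves with the slide. A steel plate 91 mm high stands 54 mm to its right; left of it a housing up to 47 mm high, 29 mm away when shut.
- pointer (a point): Tip of the slice stop's pointer, a thin needle reaching from the slide towards the robot to the edge of the steel rule on the board's front left, 42 mm above the table. It moves with the slide.
- rider (a joint): Brass rider's place along the rule, m, in the same measure as joint slice_stop (the slice thickness asked for); stiff, to be left alone.
- rider_mark (a point): Where the pointer's tip has to come: on the middle line of the small brass rider (22 x 12 mm, with a screw, up to 50 mm above the table) that sits on the steel rule. Its y axis is the slicer's y.
- loaf_clamp (a joint): Hinge of the clamp arm, rad: 0 = at rest; grows counter-clockwise from above as the handle is pushed to the right (slicer's -y). Its spring, about 6 N at the handle at rest and 9 N fully back, always drives it towards 0. The pawl clicks at about 0.49 and would catch the arm at 0.44 if it were let go. 0.70 = fully back, against the rubber stop.
- clamp_pivot (a point): Vertical hinge axis of the clamp, at the height of the board's top. At rest the arm points from here towards the robot, 0.25 rad to the left of the slicer's -x; fully back, 0.45 rad to the right of it.
- pawl (a joint): Ratchet pawl of the clamp, rad: 0 = riding on the rim of the arm's stepped sector, about 0.17 = dropped in behind the step (clicked). It moves by itself.
- jam_jar: Jam jar with green lid, 62 mm across, 86 mm high, left of the slicer: leave alone. Origin: centre of its underside.
- spice_jar: Spice jar with yellow cap, 42 mm across, 96 mm high, left of the slicer: leave alone. Origin: centre of its underside.
- second_card: Price card 62 x 92 mm in a wooden foot, left of the slicer: leave alone. Origin: centre of its underside.
- tomato_tin: Tomato tin, 57 mm across, 72 mm high, right of the slicer: leave alone. Origin: centre of its underside.
- price_card: Price card 58 x 82 mm in a wooden foot, right of the slicer near the front edge: leave alone. Origin: centre of its underside.
- bread_tongs: Steel bread tongs 212 mm long lying right of the slicer: leave alone. Origin: centre of the underside.
- handle_top (a point): Upright round black handle at the free end of the clamp arm, 155 mm from the hinge axis, 18 mm across, from 70 to 138 mm above the table; the arm, 14 mm wide, lies 77 to 84 mm above the table. This point is the middle of its top.

How it is judged:
On the way, in this order (a step that is already met when the one before it is completed fails the run):
1. the slice stop has been pulled out so that its pointer is within 3 mm of the rider, and let go of (y of pointer in the frame of rider_mark between -0.003 and 0.003 m and contact force between the fingers and slicer below 0.1 N), for 0.3 s.
2. the loaf clamp has been pushed back past the click of its pawl (value of joint loaf_clamp above 0.5 rad and value of joint pawl above 0.1 rad), for 0.1 s.
At the end, for the whole second after the job is handed in: The clamp arm is held against its rubber stop or within 0.05 rad (8 mm at the handle) of it, past the pawl's click, with the fingers pressing on its handle by more than 2 N, and the slice stop's pointer is still within 3 mm of the rider (value of joint loaf_clamp above 0.65 rad and value of joint pawl above 0.1 rad and contact force between the fingers and clamp_handle above 2 N and y of pointer in the frame of rider_mark between -0.003 and 0.003 m); the arm keeps its last pose, push and grip.
It fails at once if the rider is shifted on its rule by more than 3 mm (distance of rider_mark from where it was at the start of the episode above 0.003 m).
It fails at once if a thing round the slicer is moved by more than 30 mm (distance of any of jam_jar, spice_jar, second_card, tomato_tin, price_card, bread_tongs from where it was at the start of the episode above 0.03 m).
It also fails if it takes over 48 s, if anything falls off the work surface, if the arm or the gripper's body presses on something with over 40 N, if the wrist force passes 120 N, or if a joint passes its speed limit or range.

### The arm

A 6-joint arm with a two-finger parallel gripper is mounted at the origin on a cart in front of the work surface, level with it; the furniture and walls round the work are solid. World frame = base frame: x ahead of the robot, y to its left, z up, the work surface at z = 0. Lengths are in m, angles in rad, forces in N, time in s.
With the tool pointing down it reaches from about 0.375 to 0.9 m from the base axis. Payload 3.1 kg.
Tool frame: the origin (TCP) lies where the fingers leave the gripper's body, on its centre line; the fingertips stand manip.tip_reach ahead of it and the grasp point (between the pads) lies 54 mm ahead of it (manip.tip_reach is the distance from the TCP to the fingertips, in m); z points along the fingers, y is the direction in which the jaws open and shut (so a half turn about z gives the same grasp; the last joint's range is limited). The gripper opens to 85 mm and grips with 20 to 120 N. Pads are 22 mm wide; open, the fingers measure 114 mm over their backs; the gripper's body (76 mm by 85 mm) begins 54 mm behind the grasp point. The pads swing forward as they close: fully open they stand 13 mm farther back than shut.
Start: joints at [1.036, 0.527, 1.433, -0, 1.181, -0.178], TCP at [0.218, 0.586, 0.304] pointing down, gripper open.
Joint ranges: [-3.08, 3.08], [-0.75, 2.2], [0.22, 2.44], [-1.43, 4.57], [0, 2.65], [-2.85, 2.85]. Speed limits (rad/s): [2.79, 2.79, 3.14, 3.14, 3.14, 3.14].

### API

Orientations are given as a unit quaternion [x, y, z, w].
In Python, from station import manip, cams, order gives the robot as it stands. The module is installed in compiled form; this text tells all that it offers.
- The arm moves only by the tool drive_tool, never from a script. Its arguments are lists of equal length, an entry for each row: "linear": the shift along the tool's x, y, z in mm, a list of three; "rot": the turn, a rotation vector about the tool's x, y, z in degrees, a list of three; "hand": the finger opening in mm, from 0 to 85.4. A call has 1 to 20 rows; each row shifts and turns the pose as measured when the row begins, along the tool's axes as they then stand; what a row does not reach is not made up. A row lasts 1/12 s, in which the tool goes at most 41.7 mm and 7.16 degrees, less where a joint would pass 70% of its speed; a pose out of reach is approached as far as the arm can. A call with a gripper value outside its range is refused whole. The fingers move at their own pace and stop on an object; "force" is the grip in N (left out, the last holds). Time passes only in rows, so rows that do not move let the fingers close. It gives the time, the measured TCP pose, the force and the opening at its end, in the units of the state.
- manip.sense(): the state, without advancing time (a new reading comes with each control period).
- cams.snapshot(name): name is "side" or "top" or "wrist"; returns the picture (420x560x3 uint8, red, green, blue); there is no depth.
- cams.camera_model(name): a dict with "vfov" (degrees; the focal length in pixels is half the picture's height over the tangent of half this angle, whatever the lens; pixels are square), "cx", "cy" (the principal point, pixels), "rvec" (rotation vector, rad) and "tvec" (3), from world to camera coordinates, as OpenCV has them. Camera axes: x right, y down, z forward; pixel columns grow to the right and rows downward; lengths in m; the calibration is good to about 2 mm. The wrist camera is an equidistant fisheye: a pixel r from the principal point sees the ray r / f radians off the axis. A picture is of the moment at which its call begins: read the wrist's pose just before it. camera_model takes no time and is no camera call; for the wrist camera it gives the pose at the moment of the call.
- order.sign_off(): hands the job in, once; it reports no verdict.
Trained networks look in the newest picture that a camera, given by its name, has taken for a name from the list of things; names that differ only in an ending like _2 or _b are one class to them, and where a whole thing is asked for, a point or a joint stands for the part that bears it (a point fixed in the world has none). Each returns a list of dicts, best first, with "score" (0 to 1); they miss things now and then, are a little off and sometimes report something else, mostly with a low value. They report only what shows in the picture. A call takes as long as a camera call.
- cams.regions_of(label, camera): "pixels" (420x560 bool, what is visible of it) and "rect" ([left, top, right, bottom] in pixels, round what is visible of it).
- cams.spot_point(label, camera): "at" ([column, row] in pixels: a listed point, or the origin of a listed thing).
The state is a dict: "t": time; "q": joint angles; "qd": joint speeds; "tau": joint torques, N m; "tcp_pos": TCP position; "tool_rot": TCP orientation; "force": force on the tool from outside, world axes, zero at the start; "ft_torque": the same for the moment, N m; "finger_gap": opening from 0.0 (shut) to 1.0 (fully open).
Only numpy, scipy, OpenCV 4.12 (cv2) and the standard library are available. Lean on these libraries where they do the work, as an engineer would, in place of code of your own. Each camera call takes 0.05 s, during which the arm holds its last target. There are 200 camera calls.

## Working session

There is one attempt and no reset: what is moved stays moved. The work goes in short steps, Python scripts to look and compute and a tool call to move; the robot and the scene stay as the last step left them, time stands still between calls to the robot, and variables do not carry over. Pictures are saved under pics/ and viewed, about 8 in all and at most 12, crops included, and the job is handed in when it is done.

Besides the shell and the picture viewer there is one more tool, called after "Call:" as name(argument=value, ...) on one line, values as JSON. drive_tool: Moves the arm, as the interface text tells. Its arguments: {"type":"object","properties":{"linear":{"type":"array","items":{"type":"array","items":{"type":"number"}}},"rot":{"type":"array","items":{"type":"array","items":{"type":"number"}}},"hand":{"type":"array","items":{"type":"number"}},"force":{"type":"number"}},"required":["linear","rot","hand"]}

```bash
mkdir -p pics; cat > h.py <<'E'
import numpy as np, cv2
from scipy.spatial.transform import Rotation as R
from station import manip, cams, order
def snap(n,f=None):
    m=cams.camera_model(n); im=cams.snapshot(n)
    if f: cv2.imwrite('pics/'+f,im[:,:,::-1])
    return m,im
def ray(m,px,n):
    f=210/np.tan(np.radians(m['vfov'])/2); d=np.array([px[0]-m['cx'],px[1]-m['cy']])
    if n=='wrist':
        r=np.linalg.norm(d);th=r/f;v=np.r_[d/max(r,1e-9)*np.sin(th),np.cos(th)]
    else: v=np.r_[d/f,1]
    A=R.from_rotvec(np.ravel(m['rvec'])).as_matrix()
    return -A.T@np.ravel(m['tvec']),A.T@v
def atz(m,px,z,n):
    o,v=ray(m,px,n); return o+v*(z-o[2])/v[2]
def proj(m,p,n):
    f=210/np.tan(np.radians(m['vfov'])/2)
    c=R.from_rotvec(np.ravel(m['rvec'])).as_matrix()@np.array(p)+np.ravel(m['tvec'])
    if n=='wrist':
        r=np.linalg.norm(c[:2]);return c[:2]/r*np.arctan2(r,c[2])*f+[m['cx'],m['cy']]
    return c[:2]/c[2]*f+[m['cx'],m['cy']]
def spots(m,n,d):
    for l,z in d.items():
        s=cams.spot_point(l,n)
        for k in s[:2]: print(n,l,round(k['score'],2),np.round(k['at'],1),np.round(atz(m,k['at'],z,n),4))
H=dict(slicer=0,stop_grip=.092,pointer=.042,rider_mark=.042,clamp_pivot=.03,handle_top=.138)
E
python3 - <<'E'
from h import *
print(manip.tip_reach, manip.sense())
for n in('top','side'):
    m,im=snap(n,n+'0.png'); print(ray(m,[280,210],n)); spots(m,n,H)
    if n=='top': spots(m,n,dict(jam_jar=0,spice_jar=0,second_card=0,tomato_tin=0,price_card=0,bread_tongs=0))
E
```

```text
0.0726 {'t': 0.0, 'q': array([ 1.03647854e+00,  5.28494695e-01,  1.43389042e+00,  1.71689427e-05,
        1.18141788e+00, -1.78497737e-01]), 'qd': array([ 0.00152693, -0.00052642,  0.0001057 , -0.00039384,  0.00083488,
        0.00108621]), 'tau': array([-7.29956878e-05, -4.42351019e+01, -1.78029871e+01, -2.95312102e-04,
        8.43599351e-03,  2.86845619e-06]), 'tcp_pos': array([0.21740358, 0.58537507, 0.30291971]), 'tool_rot': array([ 1.76976082e-01,  9.84214532e-01, -1.03294925e-03, -3.93045033e-04]), 'force': array([-0.87818488, -0.03010883, -0.08800527]), 'ft_torque': array([ 0.00311649,  0.03760631, -0.02692374]), 'finger_gap': 1.002908268911124}
(array([ 0.40129564, -0.01876572,  1.22636399]), array([ 0.125643  ,  0.01096897, -0.99204999]))
top slicer 0.83 [264.1 203.9] [0.5749 0.0426 0.    ]
top stop_grip 0.73 [222.1 195.2] [0.5861 0.1555 0.092 ]
top pointer 0.96 [225.9 225.1] [0.5069 0.1502 0.042 ]
top pointer 0.59 [222.3 193. ] [0.6007 0.1628 0.042 ]
top rider_mark 0.57 [219.7 226.3] [0.5034 0.168  0.042 ]
top rider_mark 0.21 [165.3 180. ] [0.6389 0.3312 0.042 ]
top clamp_
[... 430 characters left out ...]
0.5844 -0.2892  0.    ]
top price_card 0.43 [378.6 256.7] [ 0.4191 -0.2958  0.    ]
top bread_tongs 0.57 [407.9 229.5] [ 0.4996 -0.3845  0.    ]
(array([ 0.14208547, -1.12247215,  0.82541871]), array([ 0.27453853,  0.81452289, -0.51106615]))
side slicer 0.76 [292.1 238. ] [0.5698 0.0331 0.    ]
side slicer 0.33 [259.9 212.5] [0.5208 0.1966 0.    ]
side stop_grip 0.79 [282.1 190.1] [0.5782 0.1551 0.092 ]
side pointer 0.66 [260.4 212.9] [0.5023 0.1268 0.042 ]
side rider_mark 0.43 [259.3 205.6] [0.5111 0.1688 0.042 ]
side clamp_pivot 0.92 [317.2 241.8] [ 0.6142 -0.0466  0.03  ]
side handle_top 0.92 [269.2 206.5] [ 0.4896 -0.0015  0.138 ]
side handle_top 0.44 [258.  207.3] [0.4601 0.003  0.138 ]
```

```bash
python3 - <<'E'
import cv2
a=cv2.imread('pics/top0.png')[150:290,130:440]
cv2.imwrite('pics/top0c.png',cv2.resize(a,None,fx=2.5,fy=2.5,interpolation=cv2.INTER_CUBIC))
E
```

```text
(no output)
```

View pics/top0c.png

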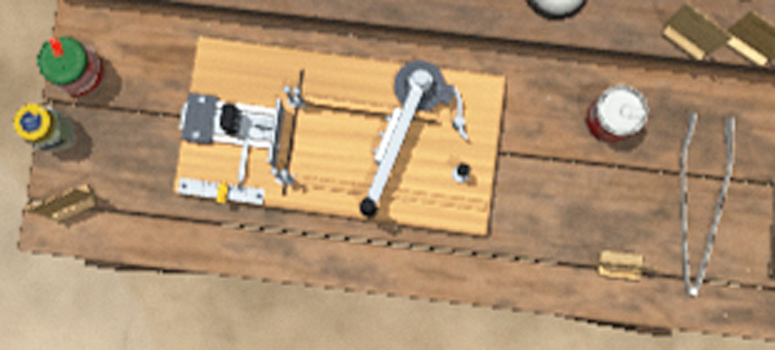

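```bash
python3 - <<'E'
from h import *
m=cams.camera_model('top')
c=[atz(m,(130+x/2.5,150+y/2.5),.03,'top') for x,y in((200,38),(503,75),(487,235),(178,192))]
print(np.round(c,4), np.mean(c,0))
for a,b in((1,0),(2,3)): d=c[b]-c[a]; print(np.degrees(np.arctan2(-d[0],d[1])),np.linalg.norm(d))
for a,b in((3,0),(2,1)): d=c[b]-c[a]; print(np.degrees(np.arctan2(d[1],d[0])),np.linalg.norm(d))
T=R.from_quat(manip.sense()['tool_rot']).as_matrix();print(T.round(3))
mw=cams.camera_model('wrist');print(mw, ray(mw,[mw['cx'],mw['cy']],'wrist'))
E
```

```text
[[ 0.6864  0.2032  0.03  ]
 [ 0.6424 -0.1559  0.03  ]
 [ 0.4543 -0.1353  0.03  ]
 [ 0.5027  0.2239  0.03  ]] [0.57145389 0.03397089 0.03      ]
-6.990097658390083 0.3618132164642815
-7.6728320005459185 0.36243315756040273
-6.443813306551983 0.18483706351247262
-6.276310939958925 0.1891619785589742
[[-0.937  0.348  0.   ]
 [ 0.348  0.937 -0.   ]
 [-0.    -0.    -1.   ]]
{'vfov': 65.70646984690485, 'cx': 272.7429669628725, 'cy': 217.55118316419401, 'rvec': array([-2.39137541, -1.66151961, -0.22738462]), 'tvec': array([-0.62640602, -0.03488588,  0.37767633])} (array([0.15530784, 0.61003538, 0.37413533]), array([ 0.25051745, -0.09181662, -0.96374826]))
```

Call:
drive_tool(linear=[[0, 0, 0], [0, 0, 0], [-26, -24, 2.5], [-26, -24, 2.5], [-26, -24, 2.5], [-26, -24, 2.5], [-26, -24, 2.5], [-26, -24, 2.5], [-26, -24, 2.5], [-26, -24, 2.5], [-26, -24, 2.5], [-26, -24, 2.5], [-26, -24, 2.5], [-26, -24, 2.5], [-26, -24, 2.5], [-26, -24, 2.5], [-26, -24, 2.5], [-26, -24, 2.5]], rot=[[0, 0, -7], [0, 0, -6.5], [0, 0, 0], [0, 0, 0], [0, 0, 0], [0, 0, 0], [0, 0, 0], [0, 0, 0], [0, 0, 0], [0, 0, 0], [0, 0, 0], [0, 0, 0], [0, 0, 0], [0, 0, 0], [0, 0, 0], [0, 0, 0], [0, 0, 0], [0, 0, 0]], hand=[85, 85, 60, 60, 60, 60, 60, 60, 60, 60, 60, 60, 60, 60, 60, 60, 60, 60])

```text
t: 2.5
tcp_pos: [0.6047, 0.1498, 0.2632]
tool_rot: [0.047, 0.999, 0.005, 0.003]
force: [0.3, 0.5, -0.6]
finger_gap: 0.703
```

```bash
python3 - <<'E'
from h import *
s=manip.sense();print(s['t'],s['tcp_pos'],R.from_quat(s['tool_rot']).as_matrix().round(3))
m,im=snap('wrist','w1.png'); spots(m,'wrist',H)
E
```

```text
2.5 [0.60469111 0.14977216 0.26324158] [[-0.996  0.093  0.006]
 [ 0.093  0.996  0.01 ]
 [-0.005  0.011 -1.   ]]
wrist slicer 0.55 [157.7 171.2] [0.5689 0.0335 0.    ]
wrist stop_grip 0.78 [278.8 190.9] [0.5858 0.159  0.092 ]
wrist pointer 0.77 [262.2  96.4] [0.5092 0.1529 0.042 ]
wrist rider_mark 0.77 [282.3  97.4] [0.5118 0.1704 0.042 ]
wrist clamp_pivot 0.67 [ 85.2 237. ] [ 0.6258 -0.0571  0.03  ]
wrist handle_top 0.88 [45.1 86.1] [0.483  0.0042 0.138 ]
```

View pics/w1.png

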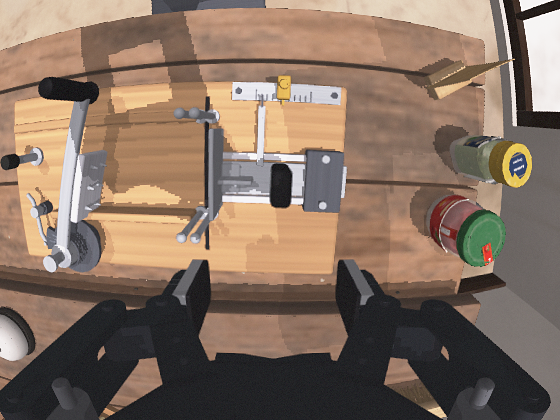

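Call:
drive_tool(linear=[[7, 1.5, 20], [7, 1.5, 20], [7, 1.5, 20], [0, 0, 0]], rot=[[0.6, 0.3, -1.5], [0, 0, 0], [0, 0, 0], [0, 0, 0]], hand=[40, 40, 40, 40])

```text
t: 3.18
tcp_pos: [0.5792, 0.1645, 0.2049]
tool_rot: [0.028, 1.0, 0.0, 0.002]
force: [-0.8, 0.3, -1.5]
finger_gap: 0.467
```

```bash
python3 - <<'E'
from h import *
s=manip.sense();print(s['t'],s['tcp_pos'],R.from_quat(s['tool_rot']).as_matrix().round(3),s['finger_gap'])
m,im=snap('wrist','w2.png'); spots(m,'wrist',{k:H[k] for k in('stop_grip','pointer','rider_mark')})
E
```

```text
3.1833 [0.57923712 0.16453524 0.20486378] [[-0.998  0.056  0.004]
 [ 0.056  0.998  0.001]
 [-0.004  0.001 -1.   ]] 0.46728697568171246
wrist stop_grip 0.92 [263.5 253.5] [0.5862 0.1596 0.092 ]
wrist pointer 0.73 [250.3 126.2] [0.51   0.1537 0.042 ]
wrist rider_mark 0.94 [273.4 123.9] [0.5094 0.1701 0.042 ]
```

View pics/w2.png

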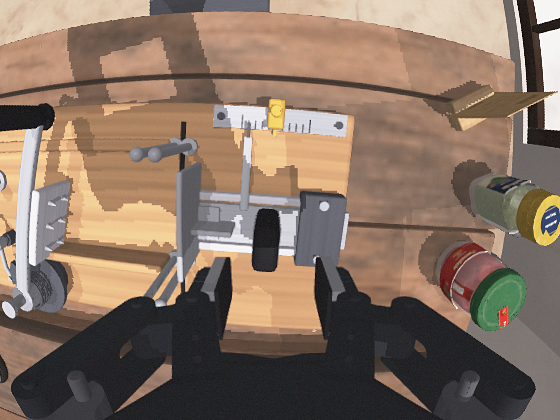

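Call:
drive_tool(linear=[[-7.5, -4.5, 0], [0, 0, 15], [0, 0, 20], [0, 0, 20], [0, 0, 15], [0, 0, 0]], rot=[[0, 0.2, 3.5], [0, 0, 0], [0, 0, 0], [0, 0, 0], [0, 0, 0], [0, 0, 0]], hand=[40, 40, 40, 40, 40, 40])

```text
t: 3.88
tcp_pos: [0.6038, 0.1597, 0.1496]
tool_rot: [0.06, 0.998, 0.003, 0.02]
force: [-1.1, 0.2, -0.5]
finger_gap: 0.468
```

```bash
python3 - <<'E'
from h import *
s=manip.sense();print(s['t'],s['tcp_pos'],R.from_quat(s['tool_rot']).as_matrix().round(3),s['finger_gap'],s['force'])
m,im=snap('wrist','w3.png'); spots(m,'wrist',{k:H[k] for k in('stop_grip','pointer','rider_mark')})
E
```

```text
3.8833 [0.60376457 0.1597162  0.14963847] [[-0.992  0.121  0.041]
 [ 0.121  0.993  0.004]
 [-0.04   0.009 -0.999]] 0.46769692521245204 [-1.13426638  0.20435125 -0.46558466]
wrist stop_grip 0.71 [265.6 242.4] [0.5853 0.1604 0.092 ]
wrist pointer 0.7 [234.7  74.2] [0.5096 0.1529 0.042 ]
wrist rider_mark 0.89 [265.4  72.3] [0.5108 0.1691 0.042 ]
```

View pics/w3.png

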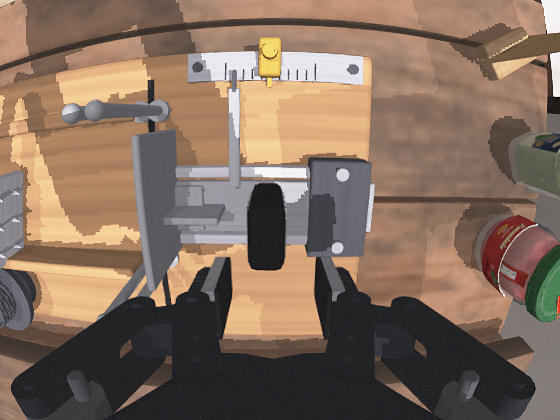

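Call:
drive_tool(linear=[[9, -1, 0], [9, -1, 0], [0, 0, 0]], rot=[[0.3, 1.2, 0], [0.2, 1.1, 0], [0, 0, 0]], hand=[40, 40, 40])

```text
t: 4.33
tcp_pos: [0.5866, 0.1603, 0.1552]
tool_rot: [0.06, 0.998, 0.0, 0.003]
force: [-0.9, 0.3, -0.7]
finger_gap: 0.467
```

```bash
python3 - <<'E'
from h import *
s=manip.sense();print(s['t'],s['tcp_pos'],R.from_quat(s['tool_rot']).as_matrix().round(3),s['finger_gap'],s['force'])
E
```

```text
4.3333 [0.5865523  0.160349   0.15524739] [[-0.993  0.121  0.006]
 [ 0.121  0.993  0.   ]
 [-0.006  0.001 -1.   ]] 0.46701478136359237 [-0.89121029  0.28667321 -0.66879102]
```

Call:
drive_tool(linear=[[0, 0, 7], [0, 0, 7], [0, 0, 6], [0, 0, 5], [0, 0, 0], [0, 0, 0], [0, 0, 0], [0, 0, 0], [0, 0, 0]], rot=[[0, 0, 0], [0, 0, 0], [0, 0, 0], [0, 0.3, 0], [0, 0, 0], [0, 0, 0], [0, 0, 0], [0, 0, 0], [0, 0, 0]], hand=[40, 40, 40, 40, 40, 10, 10, 10, 10], force=40)

```text
t: 5.08
tcp_pos: [0.5863, 0.1601, 0.1281]
tool_rot: [0.061, 0.998, 0.0, -0.0]
force: [0.2, 1.4, -1.4]
finger_gap: 0.181
```

```bash
python3 - <<'E'
from h import *
s=manip.sense();print(s['t'],s['tcp_pos'],R.from_quat(s['tool_rot']).as_matrix().round(3),s['finger_gap'],s['force'])
m,im=snap('wrist','w4.png'); spots(m,'wrist',{k:H[k] for k in('pointer','rider_mark')})
m,im=snap('top'); spots(m,'top',{k:H[k] for k in('pointer','rider_mark')})
E
```

```text
5.0833 [0.58626109 0.16007323 0.12806021] [[-0.992  0.122 -0.   ]
 [ 0.122  0.992  0.001]
 [ 0.     0.001 -1.   ]] 0.1814800365087359 [ 0.20440838  1.40099916 -1.38592164]
wrist pointer 0.84 [237.1 114.3] [0.5106 0.1534 0.042 ]
wrist pointer 0.62 [ 15.8 320.2] [ 0.6191 -0.0385  0.042 ]
top rider_mark 0.29 [223.7 194.9] [0.5951 0.1585 0.042 ]
```

View pics/w4.png

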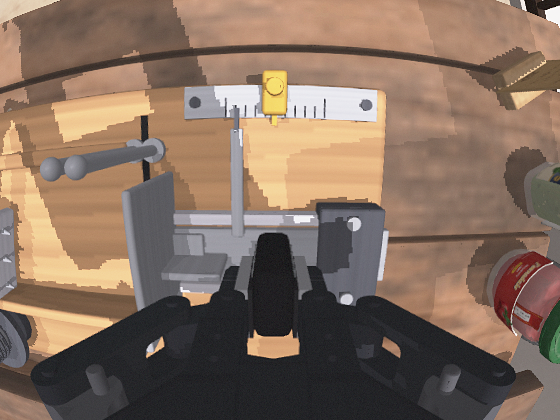

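```bash
python3 - <<'E'
from h import *
import h
m=cams.camera_model('wrist')
Y=np.array([.121,.993,0])
P=lambda px,z:atz(m,px,z,'wrist')
for n,px,z in(('ptr',(235.5,107),.042),('ptr2',(237,190),.042),('tab',(275,121),.042),('ridertopL',(263,71),.05),('ridertopR',(286.5,71),.05),('rL',(264,108),.05),('rR',(287,108),.05),('rulL',(186,102),.04),('rulR',(380,104),.04)):
    p=P(px,z);print(n,p.round(4),round(float(p@Y),4))
E
```

```text
ptr [0.507 0.153 0.042] 0.2133
ptr2 [0.5471 0.1483 0.042 ] 0.2134
tab [0.5162 0.1708 0.042 ] 0.232
ridertopL [0.4928 0.1682 0.05  ] 0.2266
ridertopR [0.4941 0.1786 0.05  ] 0.2372
rL [0.5099 0.1665 0.05  ] 0.227
rR [0.5111 0.1768 0.05  ] 0.2374
rulL [0.5003 0.1289 0.04  ] 0.1885
rulR [0.5122 0.2238 0.04  ] 0.2842
```

Call:
drive_tool(linear=[[0, 3, 0], [0, 4, 0], [0, 4, 0], [0, 3, 0], [0, 2, 0], [0, 0, 0]], rot=[[0, 0, 0], [0, 0, 0], [0, 0, 0], [0, 0, 0], [0, 0, 0], [0, 0, 0]], hand=[10, 10, 10, 10, 10, 10])

```text
t: 5.88
tcp_pos: [0.5872, 0.165, 0.128]
tool_rot: [0.062, 0.998, -0.007, -0.003]
force: [-2.0, 2.7, -0.1]
finger_gap: 0.182
```

```bash
python3 - <<'E'
from h import *
s=manip.sense();print(s['t'],s['tcp_pos'],s['tcp_pos']@[.121,.993,0]-np.dot([.58626,.16007],[.121,.993]),s['force'])
m,im=snap('wrist','w5.png'); spots(m,'wrist',{k:H[k] for k in('pointer','rider_mark')})
cv2.imwrite('pics/w5c.png',cv2.resize(im[50:250,150:420,::-1],None,fx=2.9,fy=2.9,interpolation=cv2.INTER_CUBIC))
E
```

```text
5.8833 [0.5871989  0.16498782 0.12804089] 0.004997004324803267 [-1.97437195  2.736758   -0.0932013 ]
wrist pointer 0.57 [236.7 111.7] [0.5096 0.1571 0.042 ]
wrist rider_mark 0.69 [265.  109.3] [0.5103 0.1706 0.042 ]
```

View pics/w5c.png

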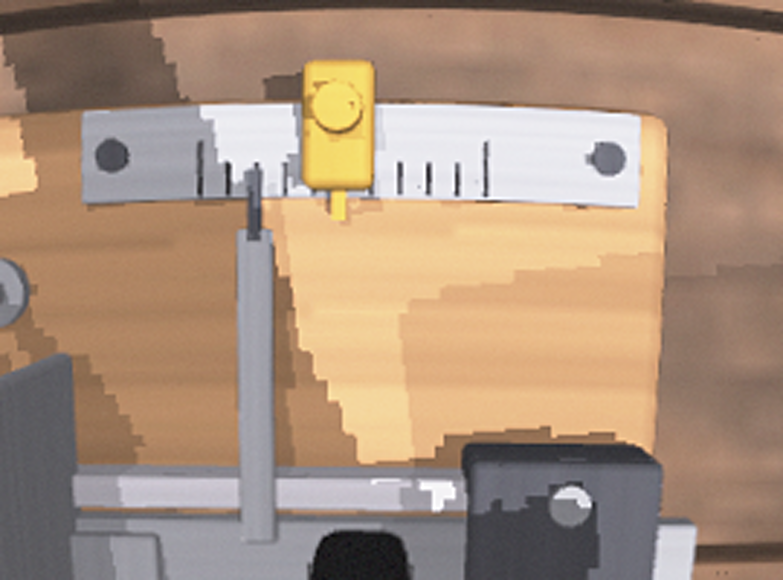

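Call:
drive_tool(linear=[[0, 5, 0], [0, 5, 0], [0, 5, 0], [0, 0, 0]], rot=[[0, 0, 0], [0, 0, 0], [0, 0, 0], [0, 0, 0]], hand=[10, 10, 10, 10])

```text
t: 6.37
tcp_pos: [0.5885, 0.1742, 0.1281]
tool_rot: [0.062, 0.998, -0.012, -0.004]
force: [-2.1, 4.3, -0.7]
finger_gap: 0.175
```

```bash
cat > c.py <<'E'
from h import *
s=manip.sense();print(s['t'],s['tcp_pos'],R.from_quat(s['tool_rot']).as_matrix().round(3),s['tcp_pos']@[.121,.993,0]-np.dot([.58626,.16007],[.121,.993]),s['force'])
m,im=snap('wrist','w6.png'); Y=[.121,.993,0]
for l in('pointer','rider_mark'):
    for k in cams.spot_point(l,'wrist')[:1]: print(l,k, atz(m,k['at'],.042,'wrist')@Y)
# yellow rider columns/tab, at fixed rows
hsv=cv2.cvtColor(im,cv2.COLOR_RGB2HSV); y=((hsv[...,0]>18)&(hsv[...,0]<32)&(hsv[...,1]>170)&(hsv[...,2]>120)).astype(np.uint8); y[:, :150]=0;y[:,420:]=0;y[200:]=0
n,lab,st,c=cv2.connectedComponentsWithStats(y)
i=1+np.argmax(st[1:,4]);print(st[i]); 
for r in range(st[i][1],st[i][1]+st[i][3],3):
    x=np.where(lab[r]==i)[0]; print(r,x.min(),x.max(),[round(float(atz(m,(x.mean(),r),z,'wrist')@Y),4) for z in(.042,.05)])
E
python3 c.py
```

```text
6.3667 [0.58853723 0.17417129 0.12807191] [[-0.992  0.123 -0.01 ]
 [ 0.123  0.992 -0.024]
 [ 0.007 -0.025 -1.   ]] 0.014278128028831494 [-2.08378438  4.25898692 -0.74632639]
pointer {'at': [511.0, 73.9], 'score': 0.3} 0.37844736158190073
rider_mark {'at': [247.7, 109.2], 'score': 0.82} 0.23121543692178395
[261  98   1   1   1]
98 261 261 [0.2376, 0.2381]
```

```bash
python3 - <<'E'
import cv2
im=cv2.imread('pics/w6.png')
cv2.imwrite('pics/w6c.png',cv2.resize(im[60:180,170:340],None,fx=4.5,fy=4.5,interpolation=cv2.INTER_CUBIC))
E
```

```text
(no output)
```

View pics/w6c.png

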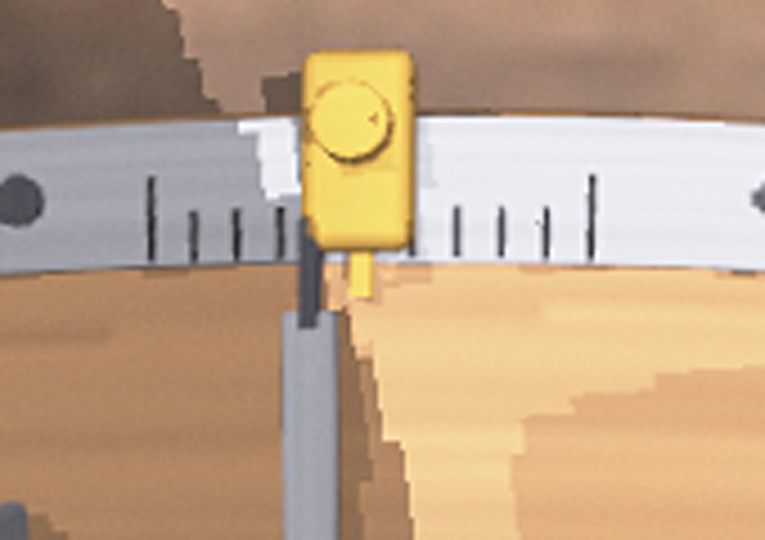

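Call:
drive_tool(linear=[[0, 5, 0], [0, 5, 0], [0, 0, 0]], rot=[[0, 0, 0], [0, 0, 0], [0, 0, 0]], hand=[10, 10, 10])

```text
t: 6.77
tcp_pos: [0.5894, 0.1806, 0.1281]
tool_rot: [0.061, 0.998, -0.016, -0.005]
force: [-1.7, 2.4, -0.0]
finger_gap: 0.181
```

```bash
cat > d.py <<'E'
from h import *
import sys
s=manip.sense();Z=R.from_quat(s['tool_rot']).as_matrix()[:,2];print(s['t'],s['tcp_pos'],Z.round(3),'grip moved',(s['tcp_pos']+.054*Z)@[.121,.993,0]-np.dot([.58626,.16007],[.121,.993]),s['force'])
m,im=snap('wrist')
# dark needle/yellow tab columns per row
for r in range(95,135,2):
    g=im[r].astype(int); x=np.arange(560); w=(x>200)&(x<320)
    ye=np.where(w&(g[:,0]>170)&(g[:,1]>130)&(g[:,2]<90))[0]; dk=np.where(w&(g.max(1)<110)&(np.ptp(g,axis=1)<25))[0]
    print(r,'Y',(ye.min(),ye.max()) if len(ye) else '', 'D',dk.tolist()[:12])
E
python3 d.py
```

```text
6.7667 [0.58939645 0.18061061 0.12807707] [-0.012 -0.03  -0.999] grip moved 0.01906554092322499 [-1.66363225  2.37500425 -0.03499426]
95 Y (np.int64(226), np.int64(248)) D []
97 Y (np.int64(226), np.int64(248)) D []
99 Y (np.int64(226), np.int64(248)) D [289, 290]
101 Y (np.int64(226), np.int64(248)) D [289]
103 Y (np.int64(226), np.int64(248)) D [289]
105 Y (np.int64(226), np.int64(248)) D [290]
107 Y (np.int64(226), np.int64(248)) D [202, 211, 220, 221, 260, 270, 280, 289, 290]
109 Y (np.int64(226), np.int64(248)) D [201, 202, 211, 220, 221, 260, 270, 280, 289, 290]
111 Y (np.int64(226), np.int64(248)) D [202, 211, 220, 221, 260, 289, 290]
113 Y (np.int64(245), np.int64(248)) D [201, 202, 211, 212, 220, 221, 260, 289]
115 Y  D [202, 211, 220, 221, 237, 238, 239, 240, 241, 250, 260]
117 Y  D [202, 211, 220, 221, 230, 231, 237, 238, 239, 240, 241]
119 Y  D [201, 202, 203, 237, 238, 239, 240, 241]
121 Y  D [237, 238, 239, 240, 241]
123 Y  D [237, 238, 239, 240, 241]
125 Y  D [237, 238, 239, 240, 241]
127 Y  D [237, 238, 239, 240, 241]
129 Y  D [237, 238, 239, 240]
131 Y  D [245]
133 Y  D [245]
```

Call:
drive_tool(linear=[[0, 0, 0], [0, 0, 0], [0, 0, 0], [0, 0, -10], [0, 0, -20], [0, 0, -30], [0, 0, -30], [0, 0, -20], [0, 0, 0]], rot=[[0, 0, 0], [0, 0, 0], [0, 0, 0], [0, 0, 0], [0, 0, 0], [0, 0, 0], [0, 0, 0], [0, 0, 0], [0, 0, 0]], hand=[36, 36, 36, 36, 36, 36, 36, 36, 36])

```text
t: 7.57
tcp_pos: [0.5904, 0.186, 0.2433]
tool_rot: [0.052, 0.998, -0.021, -0.006]
force: [-0.4, -0.3, 0.3]
finger_gap: 0.419
```

```bash
python3 - <<'E'
from h import *
s=manip.sense();M=R.from_quat(s['tool_rot']).as_matrix();print(s['t'],s['tcp_pos'],M.round(3),s['force'],s['finger_gap'])
m,im=snap('wrist','w7.png'); spots(m,'wrist',{k:H[k] for k in('pointer','rider_mark','handle_top','clamp_pivot')})
for k in [(0.482,0,.138)]: print(proj(m,k,'wrist'))
c=proj(m,(.513,.171,.042),'wrist').astype(int);print(c)
cv2.imwrite('pics/w7c.png',cv2.resize(im[max(c[1]-60,0):c[1]+60,c[0]-80:c[0]+80,::-1],None,fx=4.5,fy=4.5,interpolation=cv2.INTER_CUBIC))
E
```

```text
7.5667 [0.59041583 0.18600864 0.24334393] [[-0.994  0.104 -0.015]
 [ 0.104  0.994 -0.041]
 [ 0.01  -0.042 -0.999]] [-0.39270252 -0.2553525   0.33104561] 0.4185694093005496
wrist pointer 0.65 [257.3 123.4] [0.5146 0.1736 0.042 ]
wrist pointer 0.44 [  9.2 123.9] [ 0.462  -0.1018  0.042 ]
wrist rider_mark 0.91 [251.7 119.6] [0.5109 0.1693 0.042 ]
wrist handle_top 0.62 [  7.9 122. ] [0.4826 0.0021 0.138 ]
wrist clamp_pivot 0.96 [ 70.3 260.2] [ 0.6275 -0.0563  0.03  ]
wrist clamp_pivot 0.48 [  9.9 124.1] [ 0.4598 -0.1137  0.03  ]
[  6.10805602 121.94386164]
[253 121]
```

View pics/w7c.png

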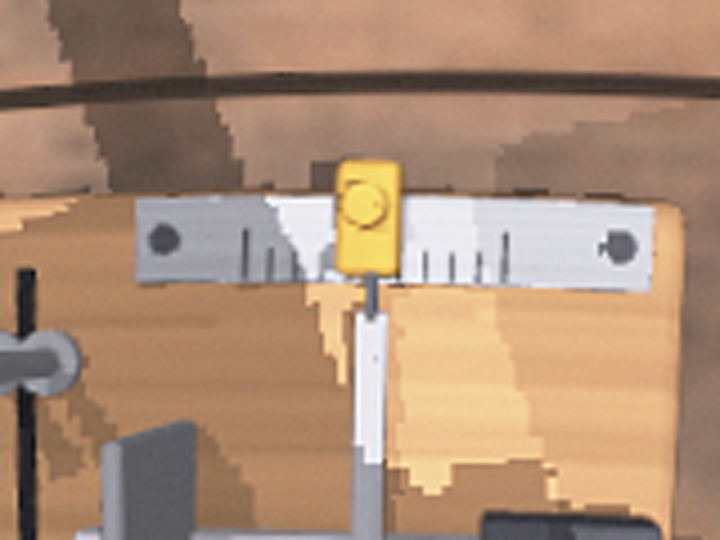

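Call:
drive_tool(linear=[[0, 0, 0], [12, -26, 0], [12, -28, 0], [13, -28, 0], [13, -28, 0], [13, -28, 0], [12, -28, 0], [11, -28, 0], [0, 0, 0], [0, 0, 0]], rot=[[-2.4, -0.6, 0], [0, 0, 0], [0, 0, 0], [0, 0, 0], [0, 0, 0], [0, 0, 0], [0, 0, 0], [0, 0, 0], [0, 0, 0], [0, 0, 0]], hand=[50, 50, 50, 50, 50, 50, 50, 50, 50, 50])

```text
t: 8.65
tcp_pos: [0.4699, -0.0044, 0.2232]
tool_rot: [0.051, 0.999, 0.001, -0.021]
force: [0.2, 0.5, 0.5]
finger_gap: 0.581
```

```bash
cat > e.py <<'E'
from h import *
s=manip.sense();M=R.from_quat(s['tool_rot']).as_matrix();print(s['t'],s['tcp_pos'],M.round(3),s['force'],s['finger_gap'])
m,im=snap('wrist','w8.png'); spots(m,'wrist',{k:H[k] for k in('handle_top','clamp_pivot')})
d=np.array([.482,.001,.138])-s['tcp_pos'];print('tool-axes to nominal handle',(M.T@d).round(4))
E
python3 e.py
```

```text
8.65 [ 0.46986315 -0.00436486  0.22322199] [[-0.994  0.101 -0.042]
 [ 0.101  0.995  0.003]
 [ 0.042 -0.001 -0.999]] [0.21454901 0.5404804  0.50616558] 0.5813690342891313
wrist handle_top 0.8 [287.7 291.3] [0.4845 0.0031 0.138 ]
wrist handle_top 0.28 [460.8 247.7] [0.4721 0.1059 0.138 ]
wrist clamp_pivot 0.26 [538.2 312.5] [0.624  0.3166 0.03  ]
tool-axes to nominal handle [-0.0151  0.0066  0.0847]
```

View pics/w8.png

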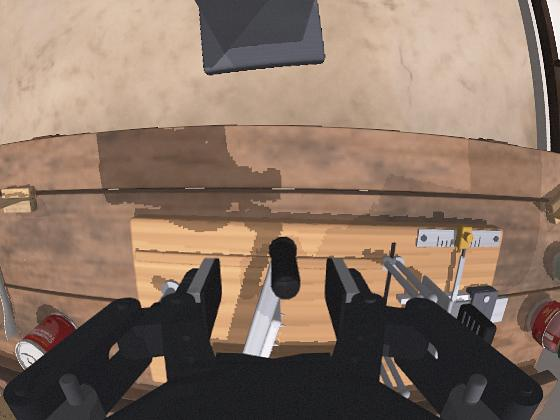

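Call:
drive_tool(linear=[[-7, 4, 0], [-6, 4, 0], [0, 0, 0], [0, 0, 8], [0, 0, 8], [0, 0, 8]], rot=[[0, -1.2, 0], [0, -1.2, 0], [0, 0, 0], [0, 0, 0], [0, 0, 0], [0, 0, 0]], hand=[50, 50, 50, 50, 50, 50])

```text
t: 9.3
tcp_pos: [0.4901, 0.0085, 0.1986]
tool_rot: [0.045, 0.999, -0.001, 0.007]
force: [-0.2, -0.7, -0.1]
finger_gap: 0.585
```

```bash
python3 e.py
```

```text
9.3 [0.49010327 0.00851573 0.19855688] [[-0.996  0.09   0.013]
 [ 0.09   0.996 -0.002]
 [-0.013 -0.001 -1.   ]] [-0.19996798 -0.65768449 -0.12453241] 0.5852505535815965
wrist handle_top 0.95 [257.5 268.6] [0.4833 0.0032 0.138 ]
tool-axes to nominal handle [ 0.0082 -0.0081  0.0605]
```

Call:
drive_tool(linear=[[6, -5.5, 4], [0, 0, 7], [0, 0, 7], [0, 0, 6], [0, 0, 0], [0, 0, 0], [0, 0, 0], [0, 0, 0]], rot=[[0, 0.6, 0], [0, 0, 0], [0, 0, 0], [0, 0, 0], [0, 0, 0], [0, 0, 0], [0, 0, 0], [0, 0, 0]], hand=[50, 50, 50, 50, 10, 10, 10, 10], force=30)

```text
t: 10.12
tcp_pos: [0.4816, 0.0014, 0.1712]
tool_rot: [0.046, 0.999, -0.001, -0.002]
force: [-0.3, -1.1, 0.7]
finger_gap: 0.195
```

```bash
python3 e.py
```

```text
10.1167 [0.48160724 0.00144471 0.17124286] [[-0.996  0.091 -0.003]
 [ 0.091  0.996 -0.001]
 [ 0.003 -0.002 -1.   ]] [-0.25663347 -1.05699556  0.73649948] 0.19490812309958275
wrist handle_top 0.69 [273.7 320.5] [0.4838 0.0024 0.138 ]
wrist handle_top 0.15 [ 33.2 335.5] [ 0.4934 -0.1185  0.138 ]
tool-axes to nominal handle [-0.0005 -0.0003  0.0332]
```

View pics/w8.png

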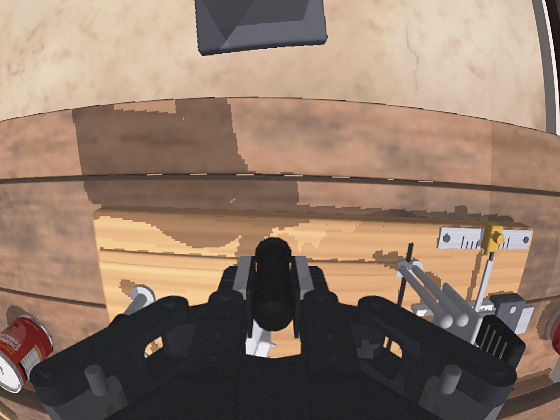

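Call:
drive_tool(linear=[[3, -10, 0], [2.5, -12, 0], [2, -12, 0], [1, -12, 0], [0, -12, 0], [-1, -12, 0]], rot=[[0, 0, 0], [0, 0, 0], [0, 0, 0], [0, 0, 0], [0, 0, 0], [0, 0, 0]], hand=[10, 10, 10, 10, 10, 10])

```text
t: 10.77
tcp_pos: [0.467, -0.0586, 0.1711]
tool_rot: [0.045, 0.999, 0.008, -0.001]
force: [1.1, 9.1, 1.0]
finger_gap: 0.194
```

```bash
cat > g.py <<'E'
from h import *
s=manip.sense();M=R.from_quat(s['tool_rot']).as_matrix();g=s['tcp_pos']+.054*M[:,2]
v=g[:2]-[.6265,-.0565];print(s['t'],s['tcp_pos'],'\n',M.round(3),s['force'],s['finger_gap'],'radius',np.hypot(*v),'clamp',np.arctan2(v[1],v[0])%(2*np.pi)-np.radians(158.8))
E
python3 g.py
```

```text
10.7667 [ 0.46698504 -0.0585937   0.17108387] 
 [[-0.996  0.09  -0.001]
 [ 0.09   0.996  0.015]
 [ 0.002  0.015 -1.   ]] [1.09715744 9.14527457 1.00785673] 0.19419058798937924 radius 0.15955993740407268 clamp 0.377955657304172
```

Call:
drive_tool(linear=[[-2, -11, 0], [-3, -11, 0], [-3.5, -11, 0], [-4, -11, 0], [-4, -8, 0]], rot=[[0, 0, 0], [0, 0, 0], [0, 0, 0], [0, 0, 0], [0, 0, 0]], hand=[10, 10, 10, 10, 10])

```text
t: 11.18
tcp_pos: [0.4718, -0.1023, 0.1708]
tool_rot: [0.044, 0.999, 0.018, -0.009]
force: [-1.5, 10.3, 6.0]
finger_gap: 0.195
```

```bash
python3 g.py
```

```text
11.1833 [ 0.47176102 -0.10227929  0.1708112 ] 
 [[-0.996  0.088 -0.015]
 [ 0.087  0.996  0.036]
 [ 0.019  0.034 -0.999]] [-1.49223643 10.30253749  6.04701191] 0.1950532824905593 radius 0.1616353808312175 clamp 0.6447126066917668
```

Nearly at the stop; keep pushing until the force climbs.

Call:
drive_tool(linear=[[-4, -7, 0], [-3, -7, 0], [-2, -6, 0], [-1.5, -6, 0]], rot=[[1, -0.5, 0], [0.5, 0, 0], [0, 0, 0], [0, 0, 0]], hand=[10, 10, 10, 10])

```text
t: 11.52
tcp_pos: [0.4731, -0.1078, 0.1709]
tool_rot: [0.05, 0.998, 0.025, -0.013]
force: [5.6, 22.6, 2.8]
finger_gap: 0.193
```

```bash
python3 g.py
```

```text
11.5167 [ 0.47306532 -0.1078249   0.17091967] 
 [[-0.995  0.1   -0.024]
 [ 0.099  0.994  0.052]
 [ 0.029  0.049 -0.998]] [ 5.5836572  22.55861208  2.77796289] 0.1930934458841549 radius 0.16213382126675177 clamp 0.6739183851557433
```

Call:
drive_tool(linear=[[-1.5, -6, 0], [-1.5, -6, 0]], rot=[[0, 0, 0], [0, 0, 0]], hand=[10, 10])

```text
t: 11.68
tcp_pos: [0.4732, -0.1089, 0.1708]
tool_rot: [0.05, 0.998, 0.034, -0.015]
force: [4.8, 25.2, 5.6]
finger_gap: 0.198
```

```bash
python3 g.py; python3 - <<'E'
from h import *
m,im=snap('wrist','w9.png')
spots(m,'wrist',{k:H[k] for k in('pointer','rider_mark','handle_top')})
mt,t=snap('top'); spots(mt,'top',{k:H[k] for k in('pointer','rider_mark','handle_top')})
t=t[150:270,190:350,::-1]
a=cv2.resize(t,(560,420),interpolation=cv2.INTER_CUBIC)
cv2.imwrite('pics/fin.png',cv2.resize(np.vstack([im[:,:,::-1],a]),(420,600)) if 0 else cv2.resize(np.hstack([im[:,:,::-1],a]),(800,300)))
print(manip.sense()['force'])
E
```

```text
11.6833 [ 0.47319957 -0.10890303  0.17084596] 
 [[-0.995  0.101 -0.026]
 [ 0.099  0.993  0.07 ]
 [ 0.033  0.067 -0.997]] [ 4.82669257 25.15861676  5.5753716 ] 0.1981052865416483 radius 0.16217876424591401 clamp 0.6744770237049824
wrist pointer 0.71 [552.5 236.6] [0.5093 0.1678 0.042 ]
wrist rider_mark 0.52 [551.6 239.6] [0.5122 0.1669 0.042 ]
wrist handle_top 0.73 [278.3 333.1] [ 0.4804 -0.1044  0.138 ]
top pointer 0.62 [218.1 226.7] [0.5022 0.1726 0.042 ]
[ 5.08971101 24.33746942  4.80757237]
```

View pics/fin.png

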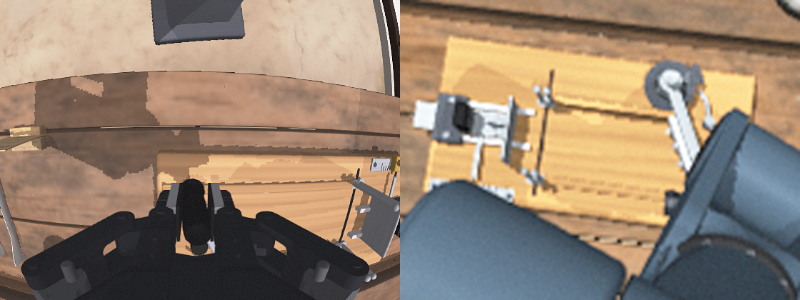

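```bash
python3 -c "
from station import order
print(order.sign_off())"
```

```text
the job is handed in; nothing more can be done
None
```

I pulled the slice stop out about 19 mm by its grip and let go of it. I then gripped the clamp handle and pushed it back against its stop. The job was handed in at 11.7 s with the clamp still held.

- **Slice stop:** after release, the close-up showed the pointer within about 0.6 mm of the rider's middle line, against the 3 mm allowed. At the end the wrist detections put the two about 1 mm apart. The top camera no longer showed the rider, so it couldn't confirm this.
- **Clamp:** the arm had stopped moving under about 25 N of wrist force, against the spring's 9 N or so. My estimate of its angle is 0.674 rad from the tool pose and 0.687 rad from the camera, where 0.70 is fully back. That is past the pawl's click (about 0.49 rad), but I inferred the click from the angle and did not see the pawl itself.
- **Fit during the push:** the tool ended tilted about 4°. Its grasp point sat about 7 mm further from the hinge than the handle should. The grip still held at about the handle's width.
- **Surroundings:** I saw no contact with the things round the slicer, but I did not measure their positions again.

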